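# Set the storage carousel selector and call the shelf

## Robot

A 6-joint arm with a two-finger parallel gripper is mounted at the origin on the work surface. World frame = base frame: x ahead of the robot, y to its left, z up, the work surface at z = 0. Lengths are in mm, angles in rad, forces in N, time in s.
With the tool pointing down it reaches from about 400 to 925 mm from the base axis. Payload 12.5 kg.
Tool frame: the origin (TCP) lies between the finger pads; the fingertips stand 25 mm ahead of it and the grasp point (between the pads) lies 6 mm ahead of it (r.tips_ahead is the distance from the TCP to the fingertips, in mm); z points along the fingers, x is the direction in which the jaws open and shut, and the axes are right-handed (so a half turn about z gives the same grasp; the last joint's range is limited). The gripper opens to 95 mm and grips with 3 to 60 N. Pads are 20 mm wide; open, the fingers measure 119 mm over their backs; the gripper's body (75 mm by 180 mm) begins 59 mm behind the grasp point.
Start: joints at [-1.338, 0.491, 1.559, -0, 1.092, -0.106], TCP at [207.745, -589.479, 239.661] pointing down, gripper open.
Joint ranges: [-3.1, 3.1], [-0.84, 2.19], [0.05, 2.79], [-1.13, 4.28], [0.06, 2.93], [-2.69, 2.69]. Speed limits (rad/s): [2.22, 2.22, 2.79, 3.14, 3.14, 3.14].

## Interface

Orientations are given as a rotation vector (axis times angle).
In Python, from workcell import sensors, optics, ticket, r gives the robot as it stands.
- The arm moves only by the tool jog_arm, never from a script. Its argument "steps" is one flat list of numbers, 7 for each row, row after row: the shift along the tool's x, y, z scaled (see below), then the turn, a rotation vector about the tool's x, y, z scaled (see below), then the opening, from -1 (shut) to 1 (fully open). A call has 1 to 10 rows; each row is the pose to reach, as a shift and turn from the pose commanded when the call began, along the tool's axes at that moment; what a row does not reach only later rows make up. The controller multiplies each number of a shift by 60 cm and each number of a turn by 45 degrees. A row lasts 1/10 s, in which the tool goes at most 50 mm and 8.59 degrees, less where a joint would pass 70% of its speed; a pose out of reach is approached as far as the arm can. A call with a number of a shift or a turn outside -1 to 1 is refused whole. A call with a gripper value outside its range is refused whole. The fingers move at their own pace and stop on an object; "grip_force" is the grip in N (left out, the last holds). Time passes only in rows, so rows that repeat a pose let the fingers close. It gives the time, the measured TCP pose, the force and the opening at its end, in the units of the state.
- sensors.read_state(): the state, without advancing time (a new reading comes with each control period).
- optics.snapshot(name): name is "scene" or "top" or "wrist"; returns (picture, depth): 384x512x3 uint8, red, green, blue; 384x512 float32, mm along the optical axis (not along the pixel's ray), 0 where there is no reading.
- optics.get_calibration(name): a dict with "intrinsics" (3x3 intrinsics, pixels), "k1" (the pictures are not rectified: a ray, as slopes to the right and down, at radius r is drawn at 1 + k1 r^2 times it, then the intrinsics apply), "pose" (4x4, takes a point from camera to world coordinates); the wrist camera has in their place "T_tool_cam" (4x4, takes a point from camera to tool coordinates, whose origin is the TCP and whose axes are the tool frame's). Camera axes: x right, y down, z forward; pixel columns grow to the right and rows downward; lengths in mm; the calibration is good to about 2 mm. A picture is of the moment at which its call begins: read the wrist's pose just before it. get_calibration takes no time and is no camera call.
- ticket.finish_job(): hands the job in, once; it reports no verdict.
The state is a dict: "time": time; "joint_pos": joint angles; "dq": joint speeds; "tau": joint torques, N m; "ee_pos": TCP position; "ee_rot": TCP orientation; "force": force on the tool from outside, world axes, zero at the start; "ft_torque": the same for the moment, N m; "grip_width": opening from 0.0 (shut) to 1.0 (fully open).
Only numpy, scipy, OpenCV 4.12 (cv2) and the standard library are available. Lean on these libraries where they do the work, as an engineer would, in place of code of your own. Each camera call takes 0.05 s, during which the arm holds its last target.

## Task

On the grey selector box, put closed fingertips into the finger well of the round dial and push the dial round, without forcing or gripping it, until its black index line lines up with the one long scale line on the collar around it (the line between two small raised rails). Only once they are lined up, press the black start key on the same box fully down with the fingertips and let it spring back. Leave the collar's setting and the loose things around the box as they are.

Things in the scene. Friction and masses are not known exactly. Their poses are not given: they have to be found in the camera images.
- selector_box: Flat grey control box standing fixed on the table, 250 (its x) x 360 (its y) x 50 mm high on rubber feet. Origin: centre of its underside, at table height. Placed and turned differently each time (yaw up to 0.4 rad either way). The dial and collar share a vertical axis at (0, -50) mm in its frame; the start key stands at (-20, 125) mm.
- dial: Round grey dial, disc 170 mm across, 10 mm thick, top 68 mm above the table. Origin: on its vertical turning axis, at the disc's underside, 58 mm above the table; x points along the index line. Turns endlessly both ways about z, friction 0.12 N m (3 N at the well), no spring or detents, stays where left. Opposite the index line stands the finger well, a low four-walled frame.
- index_tip (a point): Outer end of the black index line (4 mm wide) on the dial, at the dial's rim, 86 mm from the axis, 61 mm above the table. Turns with the dial.
- finger_well (a point): Centre of the mouth of the finger well, 38 mm from the axis opposite the index line, 86 mm above the table. The well is a rectangular frame open at the top: inside 50 mm along the radius and 56 mm across it, 18 mm deep down to the disc; walls 8 mm (inner, outer) and 10 mm (the two sides that are pushed). Smooth, slippery plastic. Turns with the dial.
- target_line (a point): Inner end of the long scale line (26 x 4 mm) on the aluminium collar round the dial (230 mm across, top 57 mm above the table), 86 mm from the axis, 61 mm above the table. The 23 other lines, every 15 degrees, are short (9 mm). Two dark steel rails, 6 mm high, flank its outer end. The stiff collar is preset differently each time, the line within 46 degrees of the box's +x axis.
- start_key_top (a point): Centre of the top face of the black round start key, 36 mm across, 72 mm above the table, on a dark steel housing on the box. It springs up by itself.
- start_key (a joint): Travel of the start key: 0 up, 0.006 m fully down (about 5 N); pressed straight down.
- tape_roll: Loose empty tape core of brown cardboard, a ring 90 mm outside, 68 mm inside, 48 mm high, standing flat on the table on the key's side of the box. Origin: centre of its underside. Leave it alone.
- small_carton: Loose small brown carton, 90 x 60 x 55 mm high, on the table on the dial's side of the box. Origin: centre of its underside. Leave it alone.
- bearing: Loose steel bearing ring, 52 mm outside, 15 mm high, flat on the table beyond the box. Origin: centre of its underside. Leave it alone.

How it is judged:
By the outcome, as a careful person would: the job done as asked, in the order asked, and still so for the second after the job is handed in, with the robot touching nothing.
It also fails if it takes over 54 s, if anything falls off the work surface, if the arm or the gripper's body presses on something with over 40 N, if the wrist force passes 120 N, or if a joint passes its speed limit or range.

## Working session

There is one attempt and no reset: what is moved stays moved. The work goes in short steps, Python scripts to look and compute and a tool call to move; the robot and the scene stay as the last step left them, time stands still between calls to the robot, and variables do not carry over. Pictures are saved under pics/ and viewed, and the job is handed in when it is done.

Besides the shell and the picture viewer there is one more tool, called after "Call:" by a JSON object that holds its "method" and its "body". jog_arm: Moves the arm, as the interface text tells. Shifts and turns lie within -1 to 1; 1 stands for 60 cm of shift or 45 degrees of turn. Its arguments: {"type":"object","properties":{"steps":{"type":"array","items":{"type":"number"}},"grip_force":{"type":"number"}},"required":["steps"]}

```bash
ls; mkdir -p pics; python3 - <<'E'
from workcell import sensors, optics, ticket, r
import cv2
print(sensors.read_state())
for n in ["top","scene","wrist"]:
    p,d=optics.snapshot(n); cv2.imwrite(f"pics/{n}0.png",p[:,:,::-1]); 
    import numpy as np; np.save(f"pics/{n}0d.npy",d)
    c=optics.get_calibration(n); print(n,c)
E
```

```text
pics
{'time': 0.0, 'joint_pos': array([-1.33757314e+00,  4.91576144e-01,  1.55944546e+00, -2.69709519e-05,
        1.09172099e+00, -1.05625170e-01]), 'dq': array([-0.00145301,  0.0010836 , -0.00078231, -0.0006278 , -0.00101295,
       -0.00133775]), 'tau': array([-5.80892847e-04, -6.12641287e+01, -2.58176762e+01,  6.91941823e-02,
        4.82332322e-02, -1.70655358e-04]), 'ee_pos': array([ 207.70070069, -589.24622681,  239.05281108]), 'ee_rot': array([-2.56360852e+00,  1.81462238e+00,  1.38059122e-03]), 'force': array([-0.42801129, -0.11712501,  0.1660907 ]), 'ft_torque': array([ 0.0209883 , -0.01195842, -0.03370777]), 'grip_width': 1.0002526267169458}
top {'intrinsics': array([[429.69487702,   0.        , 259.7500309 ],
       [  0.        , 429.69487702, 194.93689119],
       [  0.        ,   0.        ,   1.        ]]), 'k1': 0.046057222298083594, 'pose': array([[ 6.27534774e-03, -9.94134944e-01,  1.07964502e-01,
         5.42586300e+02],
       [-9.99809273e-01, -4.24079714e-03,  1.90639164e-02,
         1.99026376e+01],
       [-1.84942499e-02, -1.08063543e-01, -9.93971948e-01,

[... 527 characters left out ...]
74658e-01, -5.97283328e-01,
         8.23250641e+02],
       [ 0.00000000e+00,  0.00000000e+00,  0.00000000e+00,
         1.00000000e+00]])}
wrist {'intrinsics': array([[287.94354764,   0.        , 258.0226239 ],
       [  0.        , 287.94354764, 196.33665349],
       [  0.        ,   0.        ,   1.        ]]), 'k1': -0.06095996126078431, 'T_tool_cam': array([[ 9.99998621e-01,  1.23956073e-03, -1.10478714e-03,
         1.11368224e-01],
       [-9.02430691e-04,  9.64239261e-01,  2.65031758e-01,
        -7.43597928e+01],
       [ 1.39380210e-03, -2.65030395e-01,  9.64239051e-01,
        -1.45680318e+02],
       [ 0.00000000e+00,  0.00000000e+00,  0.00000000e+00,
         1.00000000e+00]])}
```

View pics/top0.png

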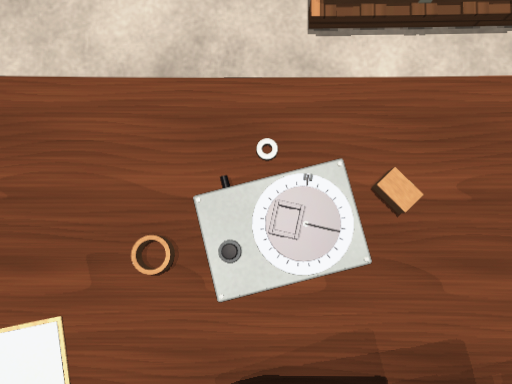

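View pics/scene0.png

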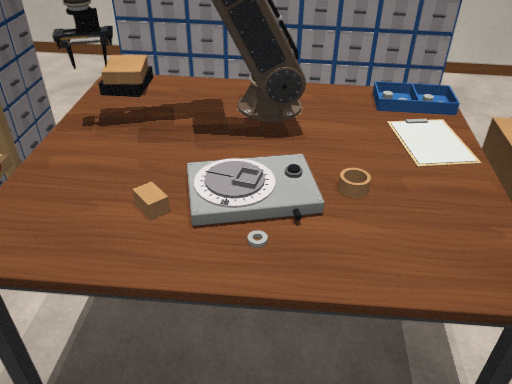

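View pics/wrist0.png

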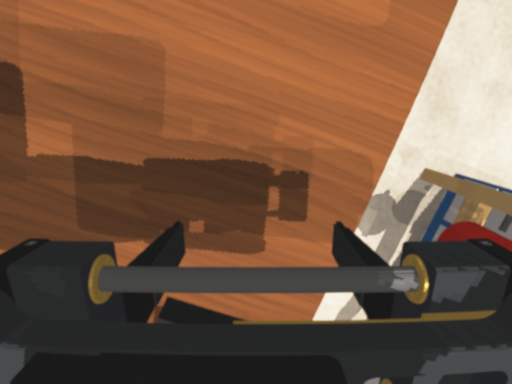

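The top view shows the box around (283,230), dial centre near (303,224), index line pointing right to about (342,231), well at (287,220), the railed target near (308,178), and the key at (230,251). Next I'll zoom in and measure.

```bash
cat > h.py <<'E'
import numpy as np, cv2
from workcell import sensors, optics, ticket, r
from scipy.spatial.transform import Rotation as R
def campose(n,st=None):
    c=optics.get_calibration(n)
    if n!="wrist": return c,c["pose"]
    T=np.eye(4);T[:3,:3]=R.from_rotvec(st["ee_rot"]).as_matrix();T[:3,3]=st["ee_pos"]
    return c,T@c["T_tool_cam"]
def ray(n,uv,z,st=None):
    c,P=campose(n,st);K=c["intrinsics"]
    uv=np.atleast_2d(uv).astype(float)
    xd=(uv-K[:2,2])/[K[0,0],K[1,1]]
    x=xd.copy()
    for _ in range(20): x=xd/(1+c["k1"]*(x**2).sum(1,keepdims=True))
    d=np.c_[x,np.ones(len(x))]@P[:3,:3].T
    o=P[:3,3]; s=(z-o[2])/d[:,2]
    return o+s[:,None]*d
def proj(n,p,st=None):
    c,P=campose(n,st);K=c["intrinsics"]
    q=(np.atleast_2d(p)-P[:3,3])@P[:3,:3]; x=q[:,:2]/q[:,2:]
    x=x*(1+c["k1"]*(x**2).sum(1,keepdims=True))
    return x*[K[0,0],K[1,1]]+K[:2,2]
E
python3 - <<'E'
from h import *
im=cv2.imread("pics/top0.png")
c=cv2.resize(im[150:310,185:380],None,fx=4,fy=3.75,interpolation=cv2.INTER_CUBIC)
c=cv2.resize(im[150:300,185:380],None,fx=4,fy=4,interpolation=cv2.INTER_CUBIC)
cv2.imwrite("pics/top0z.png",c)
# dial disc: reddish grey vs collar white; print
hsv=cv2.cvtColor(im,cv2.COLOR_BGR2HSV)
for p in [(303,250),(330,215),(290,265),(260,225),(215,270),(230,251)]: print(p,im[p[1],p[0]],hsv[p[1],p[0]])
E
```

```text
(303, 250) [207 208 217] [  3  12 217]
(330, 215) [204 206 214] [  6  12 214]
(290, 265) [250 248 247] [110   3 250]
(260, 225) [250 248 247] [110   3 250]
(215, 270) [215 224 221] [ 40  10 224]
(230, 251) [86 89 93] [13 19 93]
```

View pics/top0z.png

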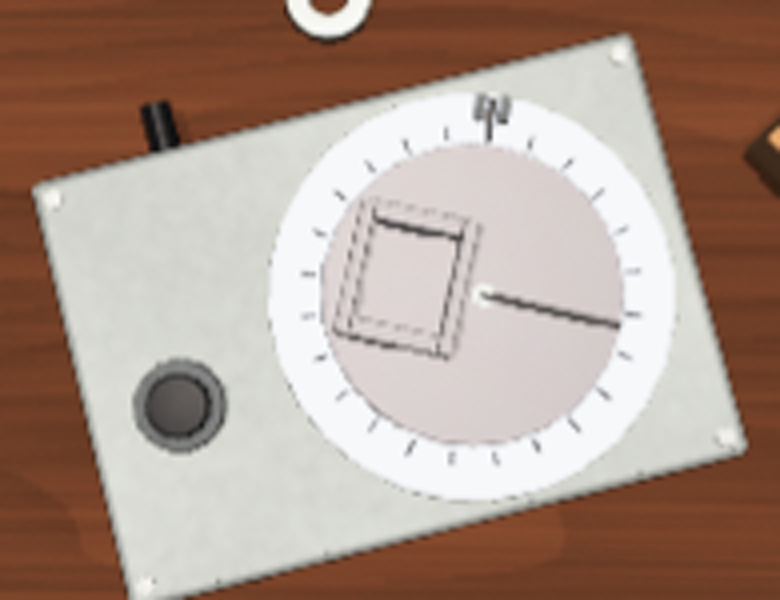

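The zoom shows the collar centred near (472,297), the target line at (489,140–105) between the rails, the index tip at (619,326) and the key at (179,404), all in zoomed pixels.

```bash
cat > m.py <<'E'
from h import *
im=cv2.imread("pics/top0.png")
z=lambda a,b:np.array([185+(a+.5)/4-.5,150+(b+.5)/4-.5])
white=(im.min(2)>236).astype(np.uint8)
n,l,s,c=cv2.connectedComponentsWithStats(white)
m=(l==1+np.argmax(s[1:,4])) if False else None
# collar comp: the one containing (290,265)
k=l[265,290]; m=(l==k).astype(np.uint8)
cn=max(cv2.findContours(m,cv2.RETR_EXTERNAL,cv2.CHAIN_APPROX_NONE)[0],key=cv2.contourArea)
e=cv2.fitEllipse(cv2.convexHull(cn)); print("ell",e)
C=ray("top",e[0],57)[0]; print("collar centre",C)
P=ray("top",cn[:,0],57); rr=np.linalg.norm(P-C,axis=1); print("radius",np.percentile(rr,[5,50,95]))
key=ray("top",z(179,404),72)[0]; print("key",key, "dist",np.linalg.norm((key-C)[:2]), np.hypot(20,175))
ti=ray("top",z(619,326),68)[0]; 
t0=ray("top",z(489,139),58)[0]; t1=ray("top",z(491,106),60)[0]
for n,p in [("index",ti),("tl in",t0),("tl out",t1)]:
    d=(p-C)[:2]; print(n,p,np.linalg.norm(d),np.degrees(np.arctan2(d[1],d[0])))
i0=ray("top",z(490,295),68)[0];print("index inner",i0,np.degrees(np.arctan2(*(ti-i0)[[1,0]])))
w=[ray("top",z(*q),86)[0] for q in [(360,197),(480,222),(450,357),(333,332)]]
W=np.mean(w,0); d=(W-C)[:2]; print("well",W,np.linalg.norm(d),np.degrees(np.arctan2(d[1],d[0])))
# box corners top z=50
for q in [(33,188),(630,35),(746,447),(133,606)]: print("corner",ray("top",z(*q),50)[0])
d=(key-C)[:2]; yaw=np.degrees(np.arctan2(d[1],d[0])-np.arctan2(175,-20)); print("yaw",yaw)
E
python3 m.py
```

```text
ell ((302.4674072265625, 223.6792755126953), (100.10054016113281, 101.52713775634766), 127.2486343383789)
collar centre [583.58594721 -58.47722688  57.        ]
radius [ 86.33105899  97.4367372  114.50266633]
key [522.35786378 104.98371035  72.        ] dist 174.55187251027098 176.13914953808538
index [ 567.09357376 -139.46446915   68.        ] 82.6494512574451 -101.51041588509877
tl in [673.2068202  -68.84844061  58.        ] 90.21897222845061 -6.601088204050312
tl out [691.93729689 -69.90332681  60.        ] 108.95214884792622 -6.01982909902217
index inner [583.86732152 -67.98935045  68.        ] -103.20714969671216
well [592.88218728 -20.1561603   86.        ] 39.43252747146806 76.36413069338647
corner [644.79125946 192.88681556  50.        ]
corner [ 735.13127099 -151.03430743   50.        ]
corner [ 500.48311382 -212.12211826   50.        ]
corner [409.88484081 131.00073928  50.        ]
yaw 14.014800585427746
```

```bash
cat >> h.py <<'E'
def rel(target,ydir=None):
    "shift (scaled) & turn about tool z (scaled), from measured pose; target TCP; ydir deg = tool y world heading"
    st=sensors.read_state();M=R.from_rotvec(st["ee_rot"]).as_matrix()
    s=M.T@(np.array(target)-st["ee_pos"])/600
    h=np.degrees(np.arctan2(M[1,1],M[0,1]))
    t=0 if ydir is None else -((ydir-h+180)%360-180)/45
    print("t",st["time"],"pos",st["ee_pos"].round(1),"yhead",round(h,1),"tilt",M[:,2].round(3),"F",st["force"].round(1),"shift",s.round(4),"turnz",round(t,3))
    return s,t
E
python3 -c "
from h import *
rel([592.5,-21,190],167.5)"
```

```text
t 0.15 pos [ 207.7 -589.3  239.2] yhead -160.6 tilt [-0.     0.001 -1.   ] F [-0.7 -0.2 -0.5] shift [-0.6801 -0.9197  0.0827] turnz 0.709
```

Call:
{"method": "jog_arm", "body": {"steps": [-0.68,-0.92,0.08,0,0,0.709,-1,-0.68,-0.92,0.08,0,0,0.709,-1,-0.68,-0.92,0.08,0,0,0.709,-1,-0.68,-0.92,0.08,0,0,0.709,-1,-0.68,-0.92,0.08,0,0,0.709,-1,-0.68,-0.92,0.08,0,0,0.709,-1,-0.68,-0.92,0.08,0,0,0.709,-1,-0.68,-0.92,0.08,0,0,0.709,-1,-0.68,-0.92,0.08,0,0,0.709,-1,-0.68,-0.92,0.08,0,0,0.709,-1], "grip_force": 20}}

```text
time: 1.15
ee_pos: [487.7, -175.7, 204.7]
ee_rot: [1.966, -2.45, 0.0]
force: [0.5, -0.7, 0.2]
grip_width: 0.214
```

```bash
python3 -c "
from h import *
rel([592.5,-21,190],167.5)"
```

```text
t 1.15 pos [ 487.7 -175.7  204.7] yhead 167.5 tilt [ 0. -0. -1.] F [ 0.5 -0.7  0.2] shift [-0.2895 -0.1148  0.0245] turnz 0.0
```

Call:
{"method": "jog_arm", "body": {"steps": [-0.29,-0.115,0.02,0,0,0,-1,-0.29,-0.115,0.02,0,0,0,-1,-0.29,-0.115,0.02,0,0,0,-1,-0.29,-0.115,0.02,0,0,0,-1,-0.29,-0.115,0.02,0,0,0,-1,-0.29,-0.115,0.02,0,0,0,-1,-0.29,-0.115,0.02,0,0,0,-1]}}

```text
time: 1.85
ee_pos: [591.4, -23.3, 192.8]
ee_rot: [1.966, -2.45, -0.0]
force: [0.4, 0.0, -0.2]
grip_width: 0.004
```

```bash
python3 -c "
from h import *
rel([592.5,-21,97],167.5)
p,d=optics.snapshot('wrist');cv2.imwrite('pics/w1.png',p[:,:,::-1])
p,d=optics.snapshot('top');cv2.imwrite('pics/t1.png',p[:,:,::-1])
print(sensors.read_state()['grip_width'], r.tips_ahead)
"
```

```text
t 1.85 pos [591.4 -23.3 192.8] yhead 167.5 tilt [-0.001 -0.    -1.   ] F [ 0.4  0.  -0.2] shift [-0.0042 -0.0011  0.1596] turnz -0.0
0.003015424514987076 25.0
```

View pics/w1.png

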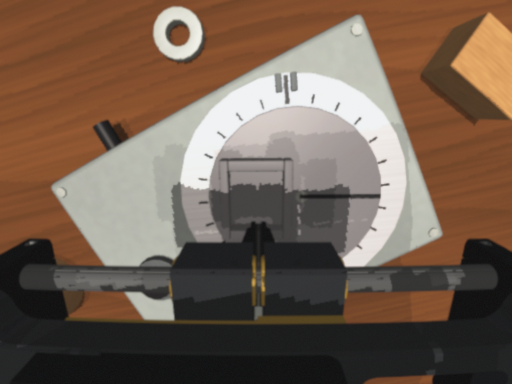

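The wrist view shows the well frame at (220–292, 158–230), the index line running (300,196)→(380,196), and the target line at (287,103)→(287,75) between the rails. I'll cross-check these against the top view.

```bash
python3 - <<'E'
from h import *
st=sensors.read_state()
f=lambda uv,z:ray("wrist",uv,z,st)[0]
C=np.array([583.6,-58.5])
a=f((220,158),86);b=f((292,158),86)
print("well far corners",a,b,np.linalg.norm(a-b))
mid=(a+b)/2
i0=f((302,196.5),68);i1=f((380,196),68);t0=f((287.5,103),58);t1=f((287,75),58)
ang=lambda d:np.degrees(np.arctan2(d[1],d[0]))
print("idx",i1,ang(i1-i0),ang(i1[:2]-C),np.linalg.norm(i1[:2]-C));print("tgt",t0,ang(t1-t0),ang(t0[:2]-C),np.linalg.norm(t0[:2]-C))
u=(b-a)/np.linalg.norm(b-a); # radial inward
n=np.array([u[1],-u[0]]); print("well centre est", mid[:2]+ (np.array([-u[1],u[0]])*38), mid[:2]-np.array([-u[1],u[0]])*38, ang(-u))
E
```

```text
well far corners [6.37549454e+02 3.94130496e-01 8.60000000e+01] [623.80893871 -61.44681347  86.        ] 63.34906563555112
idx [ 565.59194075 -141.01147783   68.        ] -102.13513791973081 -102.31169786124465 84.45373983328342
tgt [670.94601456 -69.48966032  58.        ] -10.188366531051125 -7.1711324172014885 88.0346459833456
well centre est [667.77454818 -38.76860338] [593.58384475 -22.2840796 ] 77.47288436671296
```

Call:
{"method": "jog_arm", "body": {"steps": [-0.003,-0.001,0.06,0,0,0,-1,-0.003,-0.001,0.1,0,0,0,-1,-0.003,-0.001,0.13,0,0,0,-1,-0.003,-0.001,0.15,0,0,0,-1,-0.003,-0.001,0.159,0,0,0,-1,-0.003,-0.001,0.159,0,0,0,-1]}}

```text
time: 2.55
ee_pos: [592.8, -21.4, 97.3]
ee_rot: [1.966, -2.45, -0.0]
force: [0.0, 0.1, -0.1]
grip_width: 0.005
```

```bash
python3 - <<'E'
from h import *
rel([592.5,-22,97],167.5)
p,d=optics.snapshot('scene');cv2.imwrite('pics/s2.png',cv2.resize(p[120:260,150:350,::-1],None,fx=4,fy=4))
E
```

```text
t 2.55 pos [592.8 -21.4  97.3] yhead 167.5 tilt [-0. -0. -1.] F [ 0.   0.1 -0.1] shift [0.0011 0.0002 0.0005] turnz -0.001
```

View pics/s2.png

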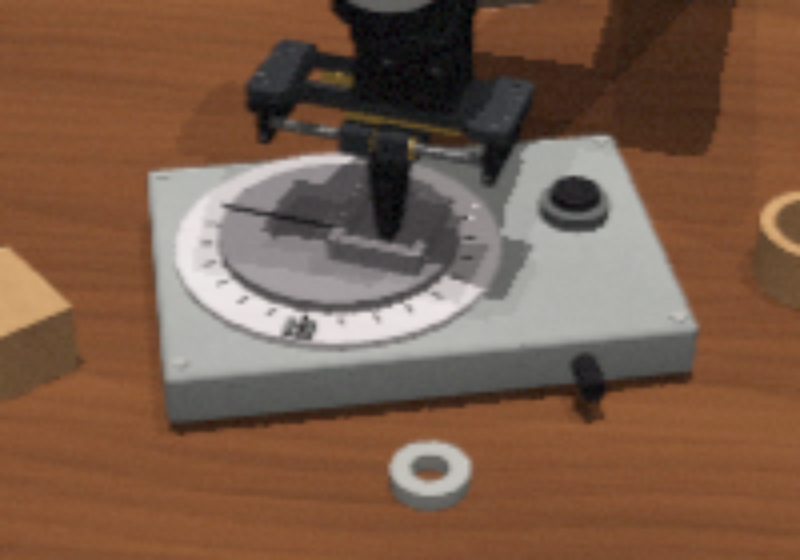

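Fingertips are inside the well with no contact. First I'll shift tangentially onto the leading wall.

Call:
{"method": "jog_arm", "body": {"steps": [0.001,0.008,0,0,0,0,-1,0.001,0.015,0,0,0,0,-1,0.001,0.022,0,0,0,0,-1,0.001,0.026,0,0,0,0,-1,0.001,0.028,0,0,0,0,-1,0.001,0.028,0,0,0,0,-1]}}

```text
time: 3.2
ee_pos: [576.4, -17.9, 97.6]
ee_rot: [-1.966, 2.45, -0.0]
force: [-0.2, 0.5, 0.2]
grip_width: 0.002
```

```bash
python3 - <<'E'
from h import *
rel([592.5,-21,97],167.5)
st=sensors.read_state();M=R.from_rotvec(st["ee_rot"]).as_matrix()
c=M.T@(np.array([583.6,-58.5,st["ee_pos"][2]])-st["ee_pos"]);print(c)
for th in range(4,44,4):
    # tool-frame rotation: world +th = tool -th about z
    Q=R.from_euler('z',-th,degrees=True).as_matrix()
    print(th,((c-Q@c)/600).round(4),round(-th/45,4))
E
```

```text
t 3.2 pos [576.4 -17.9  97.6] yhead 167.5 tilt [ 0. -0. -1.] F [-0.2  0.5  0.2] shift [-0.0008 -0.0274  0.0009] turnz 0.0
[ 3.80622673e+01 -1.58576602e+01  7.58609487e-03]
4 [0.002  0.0044 0.    ] -0.0889
8 [0.0043 0.0086 0.    ] -0.1778
12 [0.0069 0.0126 0.    ] -0.2667
16 [ 0.0097  0.0165 -0.    ] -0.3556
20 [0.0129 0.0201 0.    ] -0.4444
24 [ 0.0162  0.0235 -0.    ] -0.5333
28 [0.0198 0.0267 0.    ] -0.6222
32 [0.0236 0.0296 0.    ] -0.7111
36 [0.0277 0.0322 0.    ] -0.8
40 [0.0318 0.0346 0.    ] -0.8889
```

Call:
{"method": "jog_arm", "body": {"steps": [0.002,0.0044,0,0,0,-0.089,-1,0.0043,0.0086,0,0,0,-0.178,-1,0.0069,0.0126,0,0,0,-0.267,-1,0.0097,0.0165,0,0,0,-0.356,-1,0.0129,0.0201,0,0,0,-0.444,-1,0.0162,0.0235,0,0,0,-0.533,-1,0.0198,0.0267,0,0,0,-0.622,-1,0.0236,0.0296,0,0,0,-0.711,-1,0.0277,0.0322,0,0,0,-0.8,-1,0.0318,0.0346,0,0,0,-0.889,-1]}}

```text
time: 4.2
ee_pos: [552.6, -32.0, 97.6]
ee_rot: [-2.688, 1.625, -0.002]
force: [2.8, 1.8, 0.1]
grip_width: 0.005
```

```bash
python3 - <<'E'
from h import *
rel([592.5,-21,97],207.5)
st=sensors.read_state();M=R.from_rotvec(st["ee_rot"]).as_matrix()
print(M.T@(np.array([583.6,-58.5,st["ee_pos"][2]])-st["ee_pos"]), st["ft_torque"])
p,d=optics.snapshot('wrist');cv2.imwrite('pics/w3.png',p[:,:,::-1])
E
```

```text
t 4.2 pos [552.6 -32.   97.6] yhead -152.3 tilt [ 0.002 -0.    -1.   ] F [2.8 1.8 0.1] shift [ 0.0146 -0.0675  0.0011] turnz 0.004
[ 37.86376777 -15.17766927   0.04862273] [ 0.33921199 -0.63172613 -0.01187478]
```

View pics/w3.png

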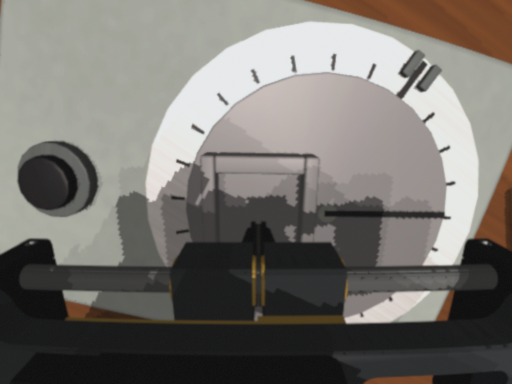

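The wrist view shows the dial turning with the finger: the index line runs (325,213)→(449,216), and the target is at (400,95)→(418,72). Measuring the remaining angle.

```bash
cat >> h.py <<'E'
def ang(d): return np.degrees(np.arctan2(d[1],d[0]))
def meas(i0,i1,t0,t1,st,n="wrist",C=np.array([583.6,-58.5])):
    f=lambda uv,z:ray(n,uv,z,st)[0][:2]
    i0,i1,t0,t1=f(i0,68.2),f(i1,68.2),f(t0,57.2),f(t1,57.2)
    print("idx line",ang(i1-i0),"fromC",ang(i1-C),np.linalg.norm(i1-C),"| tgt line",ang(t1-t0),"fromC in",ang(t0-C),np.linalg.norm(t0-C),"out",ang(t1-C),np.linalg.norm(t1-C))
E
python3 - <<'E'
from h import *
st=sensors.read_state()
meas((327,213),(448,216),(400,95.5),(417,74),st)
im=cv2.imread('pics/w3.png');cv2.imwrite('pics/w3z.png',cv2.resize(im[40:240,300:500],None,fx=3,fy=3,interpolation=cv2.INTER_CUBIC))
E
```

```text
idx line -63.70926557030506 fromC -63.657593233857845 87.81934552045215 | tgt line -8.132054476274027 fromC in -6.7761962008022625 89.20769165860715 out -6.983745488072001 105.32861501686101
```

View pics/w3z.png

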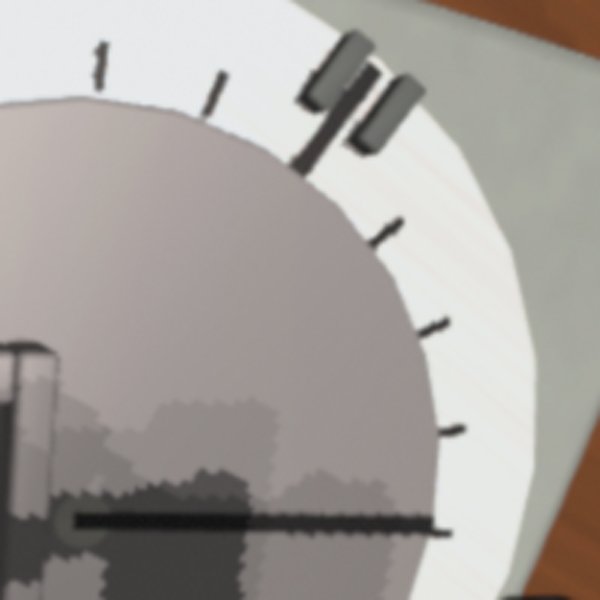

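Call:
{"method": "jog_arm", "body": {"steps": [0.002,0.0044,0,0,0,-0.089,-1,0.0043,0.0086,0,0,0,-0.178,-1,0.0069,0.0126,0,0,0,-0.267,-1,0.0097,0.0165,0,0,0,-0.356,-1,0.0129,0.0201,0,0,0,-0.444,-1,0.0162,0.0235,0,0,0,-0.533,-1,0.0198,0.0267,0,0,0,-0.622,-1,0.0236,0.0296,0,0,0,-0.711,-1,0.0277,0.0322,0,0,0,-0.8,-1,0.0318,0.0346,0,0,0,-0.889,-1]}}

```text
time: 5.25
ee_pos: [542.8, -58.4, 97.6]
ee_rot: [-3.081, 0.611, -0.001]
force: [3.2, 3.2, 1.0]
grip_width: 0.004
```

```bash
python3 - <<'E'
from h import *
rel([592.5,-21,97],247.5)
st=sensors.read_state();M=R.from_rotvec(st["ee_rot"]).as_matrix()
print(M.T@(np.array([583.6,-58.5,st["ee_pos"][2]])-st["ee_pos"]), st["joint_pos"])
p,d=optics.snapshot('wrist');cv2.imwrite('pics/w4.png',p[:,:,::-1])
im=cv2.imread('pics/w4.png');cv2.imwrite('pics/w4z.png',cv2.resize(im[60:260,300:500],None,fx=3,fy=3,interpolation=cv2.INTER_CUBIC))
E
```

```text
t 5.25 pos [542.8 -58.4  97.6] yhead -112.4 tilt [ 0.001  0.    -1.   ] F [3.2 3.2 1. ] shift [ 0.0527 -0.0892  0.0011] turnz 0.002
[ 37.72166501 -15.43818662   0.04099736] [-2.28339624e-01  5.69538055e-01  1.89093178e+00  6.84999602e-04
  6.80189794e-01  1.62367064e-01]
```

View pics/w4z.png

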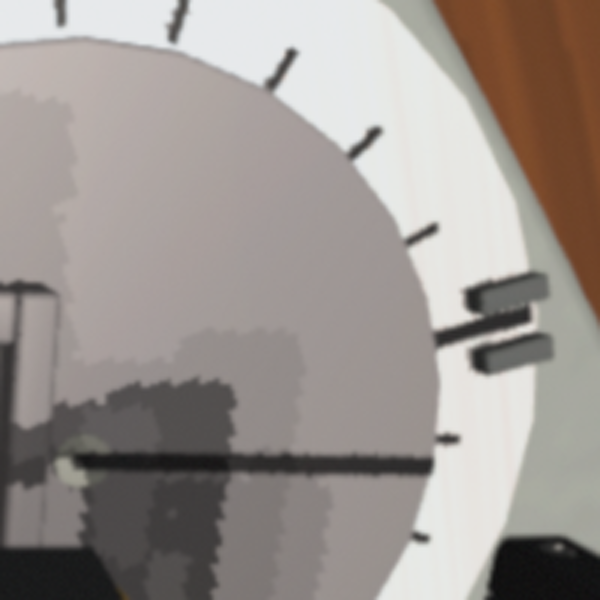

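In the zoomed wrist view the index line runs (80,461)→(430,465) and the target line (438,340)→(530,315).

```bash
python3 - <<'E'
from h import *
st=sensors.read_state()
z=lambda a,b:(300+(a+.5)/3-.5,60+(b+.5)/3-.5)
meas(z(80,461),z(430,465),z(438,340),z(530,315),st)
E
```

```text
idx line -23.007651681299446 fromC -23.258313713117357 84.23682466386964 | tgt line -6.5406811670828455 fromC in -6.881732407290561 91.88823512155237 out -6.816067029373287 113.79862380979307
```

Call:
{"method": "jog_arm", "body": {"steps": [0.002,0.0044,0,0,0,-0.089,-1,0.0043,0.0086,0,0,0,-0.178,-1,0.0069,0.0126,0,0,0,-0.267,-1,0.0083,0.0146,0,0,0,-0.311,-1,0.0083,0.0146,0,0,0,-0.311,-1]}}

```text
time: 5.8
ee_pos: [543.8, -68.5, 97.5]
ee_rot: [-3.133, 0.235, -0.0]
force: [1.4, 2.1, -0.5]
grip_width: 0.002
```

```bash
python3 - <<'E'
from h import *
rel([592.5,-21,97],261.5)
st=sensors.read_state();M=R.from_rotvec(st["ee_rot"]).as_matrix()
print(M.T@(np.array([583.6,-58.5,st["ee_pos"][2]])-st["ee_pos"]))
p,d=optics.snapshot('wrist');cv2.imwrite('pics/w5.png',p[:,:,::-1])
im=cv2.imread('pics/w5.png');cv2.imwrite('pics/w5z.png',cv2.resize(im[110:260,310:510],None,fx=4,fy=4,interpolation=cv2.INTER_CUBIC))
E
```

```text
t 5.8 pos [543.8 -68.5  97.5] yhead -98.6 tilt [ 0.  0. -1.] F [ 1.4  2.1 -0.5] shift [ 0.0684 -0.0904  0.0008] turnz -0.002
[ 3.78462089e+01 -1.58086304e+01  1.25776508e-02]
```

View pics/w5z.png

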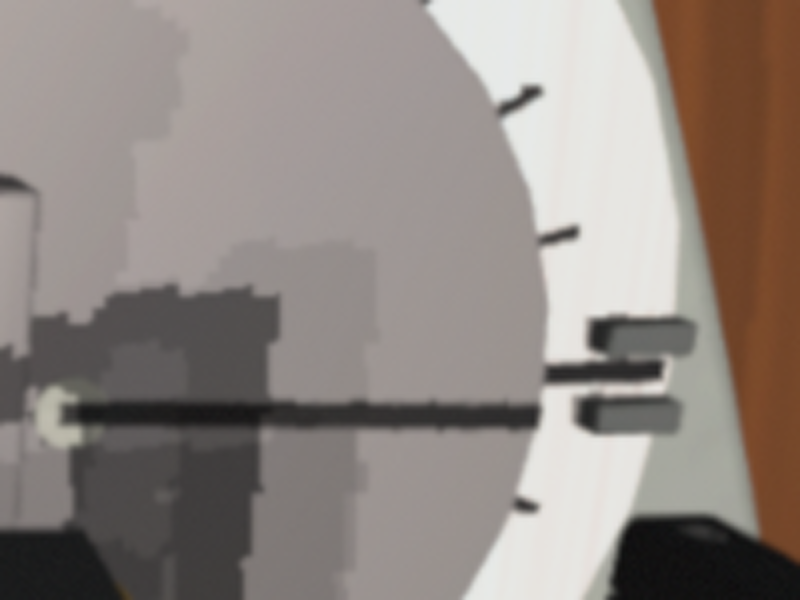

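In the zoomed view the index line runs (70,413)→(538,416) and the target line (547,374)→(662,370).

```bash
python3 - <<'E'
from h import *
st=sensors.read_state()
z=lambda a,b:(310+(a+.5)/4-.5,110+(b+.5)/4-.5)
meas(z(70,413),z(538,416),z(547,374),z(662,370),st)
p,d=optics.snapshot('top');cv2.imwrite('pics/t5.png',cv2.resize(p[150:300,210:370,::-1],None,fx=5,fy=4))
E
```

```text
idx line -9.146141295467505 fromC -9.287322545152387 84.28465364211745 | tgt line -6.740859269202498 fromC in -6.796656154344314 92.29507371566824 out -6.786195191406742 113.59154287114545
```

Call:
{"method": "jog_arm", "body": {"steps": [0.0006,0.0014,0,0,0,-0.027,-1,0.0011,0.0027,0,0,0,-0.053,-1,0.0011,0.0027,0,0,0,-0.053,-1,0.0011,0.0027,0,0,0,-0.053,-1]}}

```text
time: 6.3
ee_pos: [544.1, -70.3, 97.4]
ee_rot: [3.137, -0.168, 0.0]
force: [1.2, 2.7, -0.3]
grip_width: 0.005
```

```bash
python3 - <<'E'
from h import *
rel([592.5,-21,97],264)
p,d=optics.snapshot('wrist');cv2.imwrite('pics/w6.png',p[:,:,::-1])
im=cv2.imread('pics/w6.png');cv2.imwrite('pics/w6z.png',cv2.resize(im[110:260,310:510],None,fx=4,fy=4,interpolation=cv2.INTER_CUBIC))
E
```

```text
t 6.3 pos [544.1 -70.3  97.4] yhead -96.1 tilt [ 0. -0. -1.] F [ 1.2  2.7 -0.3] shift [ 0.0715 -0.0903  0.0007] turnz -0.003
```

View pics/w6z.png

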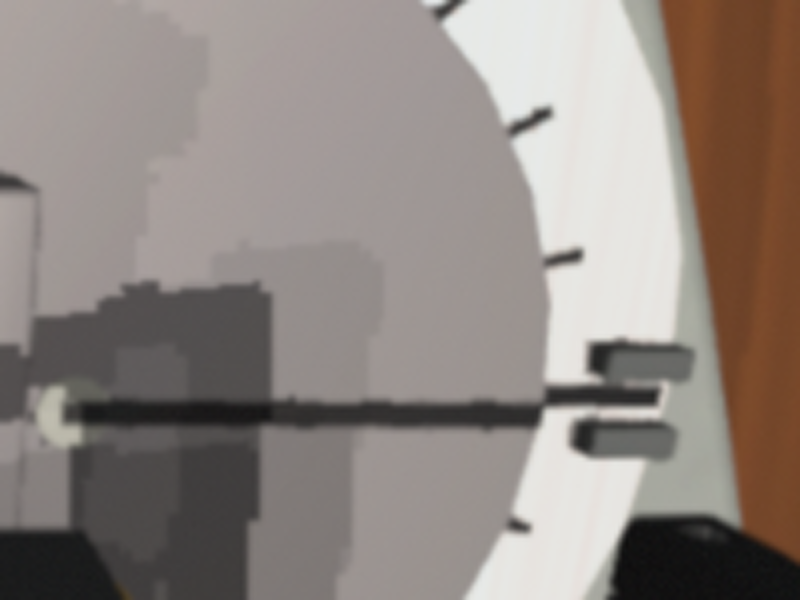

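Index (80,412)→(540,414), target (547,394)→(658,396) in the zoomed view.

```bash
python3 - <<'E'
from h import *
st=sensors.read_state()
z=lambda a,b:(310+(a+.5)/4-.5,110+(b+.5)/4-.5)
meas(z(80,412),z(540,414),z(547,394.5),z(658,396),st)
rel(st["ee_pos"])
E
```

```text
idx line -6.514913205336711 fromC -6.607372079634212 84.53051852848107 | tgt line -7.054691208956555 fromC in -6.655235594141332 92.89279823614541 out -6.728493167399498 113.754360717564
t 6.35 pos [544.1 -70.3  97.4] yhead -96.1 tilt [ 0. -0. -1.] F [ 1.8  2.4 -0.1] shift [0. 0. 0.] turnz 0
```

Aligned to within about 0.3° by the wrist view. I'll back off the wall, then lift.

Call:
{"method": "jog_arm", "body": {"steps": [0,-0.01,0,0,0,0,-1,0,-0.025,0,0,0,0,-1,0,-0.025,0,0,0,0,-1,0,-0.025,-0.05,0,0,0,-1,0,-0.025,-0.12,0,0,0,-1,0,-0.025,-0.18,0,0,0,-1,0,-0.025,-0.2,0,0,0,-1,0,-0.025,-0.2,0,0,0,-1]}}

```text
time: 7.15
ee_pos: [545.9, -55.3, 218.7]
ee_rot: [3.136, -0.167, 0.004]
force: [0.7, -0.2, -0.1]
grip_width: 0.0
```

```bash
python3 - <<'E'
from h import *
p,d=optics.snapshot('wrist');cv2.imwrite('pics/w7.png',p[:,:,::-1])
rel([522.4,105,190])
E
```

```text
t 7.2 pos [545.4 -55.3 217.2] yhead -96.1 tilt [ 0. -0. -1.] F [-0.6 -0.4 -0.9] shift [-0.0665 -0.2615  0.0452] turnz 0
```

View pics/w7.png

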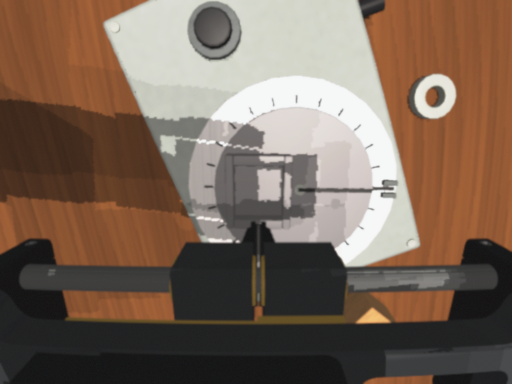

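The wrist view shows the index line (300,188)→(370,189) running straight into the target line between the rails (~390,189), and the key at (212,27). Next I'll move over the key and check the alignment in the top view.

Call:
{"method": "jog_arm", "body": {"steps": [-0.067,-0.26,0.04,0,0,0,-1,-0.067,-0.26,0.04,0,0,0,-1,-0.067,-0.26,0.04,0,0,0,-1,-0.067,-0.26,0.04,0,0,0,-1,-0.067,-0.26,0.04,0,0,0,-1,-0.067,-0.26,0.04,0,0,0,-1]}}

```text
time: 7.8
ee_pos: [522.1, 103.5, 192.5]
ee_rot: [3.137, -0.167, -0.002]
force: [0.9, -0.4, -0.1]
grip_width: 0.008
```

```bash
python3 - <<'E'
from h import *
st=dict(ee_pos=np.array([545.4,-55.3,217.2]),ee_rot=np.array([3.136,-0.167,0.0]))
print("key from w7",ray("wrist",(212,27),72,st))
p,d=optics.snapshot('top');cv2.imwrite('pics/t8.png',cv2.resize(p[160:290,200:370,::-1],None,fx=4.6,fy=4.6,interpolation=cv2.INTER_CUBIC))
p,d=optics.snapshot('wrist');cv2.imwrite('pics/w8.png',p[:,:,::-1])
rel([522.4,105,102])
E
```

```text
key from w7 [[519.49654111 104.61848238  72.        ]]
t 7.9 pos [522.4 102.8 193. ] yhead -96.2 tilt [-0.001 -0.    -1.   ] F [-0.3 -0.4 -0.5] shift [-0.0004 -0.0037  0.1517] turnz 0
```

View pics/t8.png

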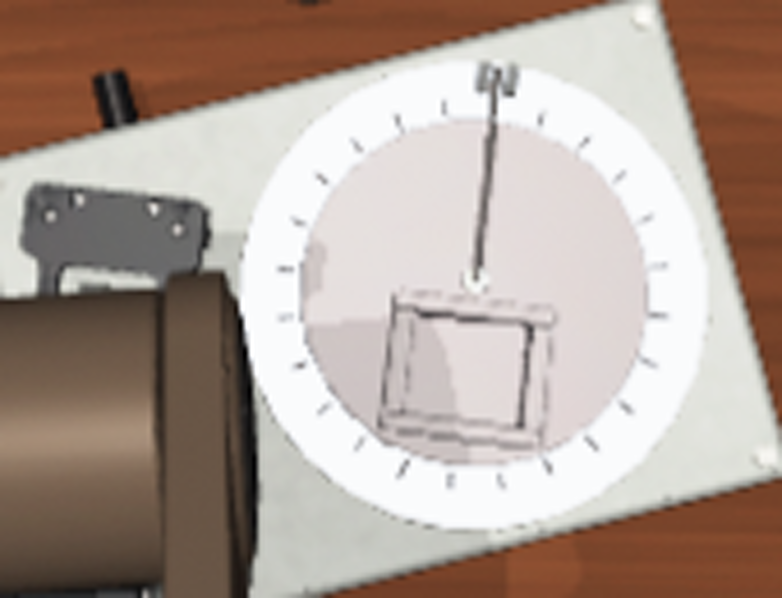

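View pics/w8.png

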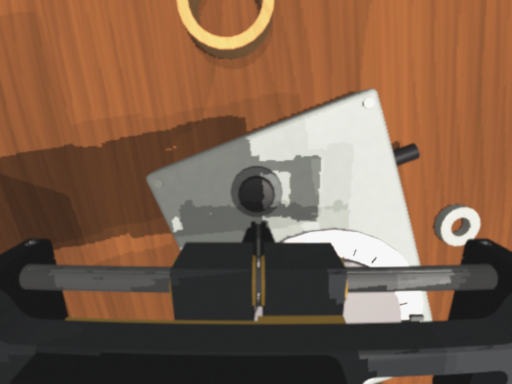

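Top view: the index line (476,270)→(490,122) continues into the target line (492,112)→(496,75). In the wrist view the key cap is at (257,194), just ahead of the fingertips. Checking both numerically.

```bash
python3 - <<'E'
from h import *
st=sensors.read_state()
z=lambda a,b:(200+(a+.5)/4.6-.5,160+(b+.5)/4.6-.5)
meas(z(476.5,268),z(490,122),z(492,112),z(496,75),st,"top")
im=cv2.imread('pics/w8.png');g=cv2.cvtColor(im,cv2.COLOR_BGR2GRAY)
cv2.imwrite('pics/w8z.png',cv2.resize(im[150:235,200:320],None,fx=6,fy=6,interpolation=cv2.INTER_CUBIC))
print("key",ray("wrist",(257,194),72,st))
E
```

```text
idx line -5.536987438613044 fromC -5.237906429054171 84.58950313908761 | tgt line -6.387540210872446 fromC in -6.118809859801033 91.1954920339507 out -6.16453331664624 109.89332280829616
key [[521.58155689 106.63150443  72.        ]]
```

View pics/w8z.png

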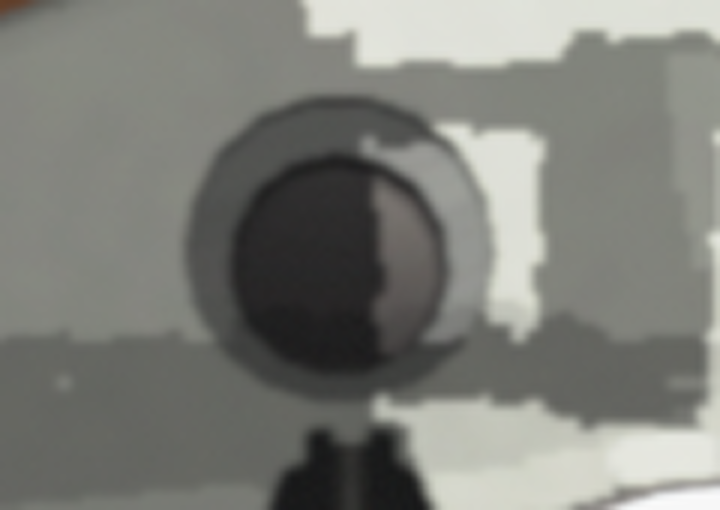

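The views differ slightly: the wrist shows −0.1° and the top about +0.8°, which is near its pixel limit. I'll settle it with a line fit on the saved frames.

```bash
python3 - <<'E'
from h import *
C=np.array([583.6,-58.5])
def run(n,im,st):
    g=cv2.cvtColor(im,cv2.COLOR_BGR2GRAY).astype(np.float32)
    def scan(r,z,a0,lo=None):
        a=np.arange(a0-6,a0+6,.1); rad=np.radians(a)
        P=np.c_[C[0]+r*np.cos(rad),C[1]+r*np.sin(rad),np.full(len(a),z)]
        uv=proj(n,P,st).astype(np.float32)
        v=cv2.remap(g,uv[None,:,0],uv[None,:,1],cv2.INTER_LINEAR)[0]
        w=np.clip(np.percentile(v,70)-v-15,0,None)
        return (w*a).sum()/w.sum(), w.max()
    # offset-robust: fit lateral offset at each radius
    for nm,rs,z in [("idx",[50,60,70,78,82],68.2),("tgt",[89,91,94,97],57.2)]:
        print(n,nm,[(q,round(float(scan(q,z,-6.5)[0]),2)) for q in rs])
st=dict(ee_pos=np.array([545.9,-55.3,218.0]),ee_rot=np.array([3.136,-0.167,0.0]))
run("wrist",cv2.imread('pics/w7.png'),st)
st=dict(ee_pos=np.array([544.1,-70.3,97.4]),ee_rot=np.array([3.137,-0.168,0.0]))
run("wrist",cv2.imread('pics/w6.png'),st)
p,d=optics.snapshot('top'); run("top",p[:,:,::-1].copy(),None)
E
```

```text
wrist idx [(50, -6.63), (60, -6.49), (70, -6.33), (78, -6.58), (82, -6.39)]
wrist tgt [(89, -6.73), (91, -6.69), (94, -6.64), (97, -6.57)]
wrist idx [(50, -7.03), (60, -6.96), (70, -6.82), (78, -6.8), (82, -6.77)]
wrist tgt [(89, -9.11), (91, -9.09), (94, -6.81), (97, -6.75)]
top idx [(50, -6.09), (60, -6.35), (70, -6.0), (78, -6.25), (82, -6.35)]
top tgt [(89, -6.22), (91, -6.39), (94, -6.23), (97, -6.11)]
```

All views agree to within about 0.2°. Now I'll press the key, approaching it first.

```bash
python3 -c "
from h import *
rel([521.6,105.6,104])"
```

```text
t 7.95 pos [522.5 102.8 193.2] yhead -96.2 tilt [-0. -0. -1.] F [ 0.1 -0.5 -0.1] shift [-0.0019 -0.0046  0.1486] turnz 0
```

Call:
{"method": "jog_arm", "body": {"steps": [-0.002,-0.0046,0.05,0,0,0,-1,-0.002,-0.0046,0.1,0,0,0,-1,-0.002,-0.0046,0.13,0,0,0,-1,-0.002,-0.0046,0.145,0,0,0,-1,-0.002,-0.0046,0.149,0,0,0,-1,-0.002,-0.0046,0.149,0,0,0,-1]}}

```text
time: 8.55
ee_pos: [521.7, 106.5, 104.4]
ee_rot: [3.137, -0.168, 0.001]
force: [0.3, 0.1, 0.8]
grip_width: 0.005
```

```bash
python3 -c "
from h import *
rel([521.6,105.6,90.5])
p,d=optics.snapshot('wrist');cv2.imwrite('pics/w9.png',cv2.resize(p[120:270,160:360,::-1],None,fx=4,fy=4))"
```

```text
t 8.55 pos [521.7 106.5 104.4] yhead -96.1 tilt [ 0.001 -0.    -1.   ] F [0.3 0.1 0.8] shift [0.     0.0015 0.0231] turnz 0
```

View pics/w9.png

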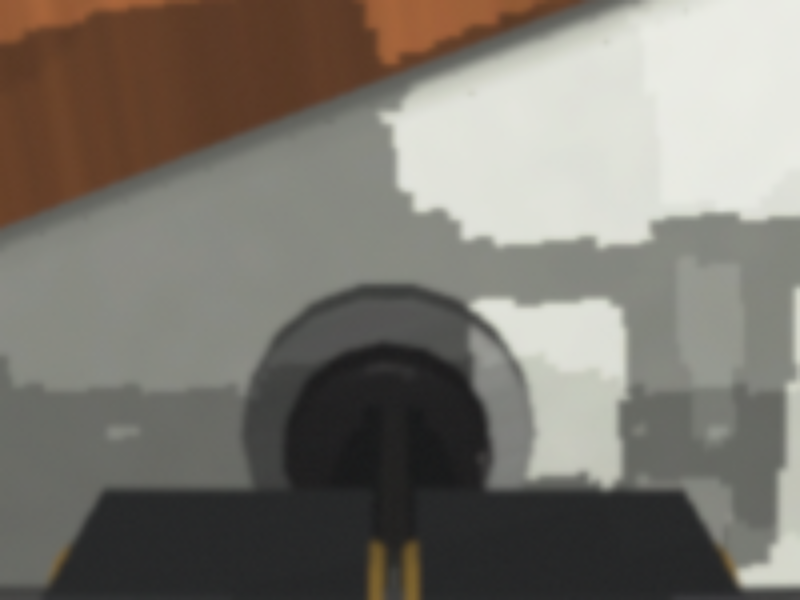

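The fingers stand centred on the key cap (390,430 in the zoom). Pressing down slowly.

Call:
{"method": "jog_arm", "body": {"steps": [0,0,0.006,0,0,0,-1,0,0,0.01,0,0,0,-1,0,0,0.014,0,0,0,-1,0,0,0.017,0,0,0,-1,0,0,0.02,0,0,0,-1,0,0,0.022,0,0,0,-1,0,0,0.022,0,0,0,-1]}}

```text
time: 9.3
ee_pos: [521.5, 106.9, 91.3]
ee_rot: [3.137, -0.167, 0.001]
force: [-0.4, -0.3, 8.7]
grip_width: 0.006
```

Call:
{"method": "jog_arm", "body": {"steps": [0,0,0.001,0,0,0,-1,0,0,0.002,0,0,0,-1,0,0,0.002,0,0,0,-1]}}

```text
time: 9.6
ee_pos: [521.5, 106.9, 91.0]
ee_rot: [-3.137, 0.167, -0.002]
force: [-4.7, -1.0, 21.7]
grip_width: 0.003
```

The force rose steeply with hardly any travel, so the key is at its stop. Now I'll release and lift away.

Call:
{"method": "jog_arm", "body": {"steps": [0,0,-0.005,0,0,0,-1,0,0,-0.015,0,0,0,-1,0,0,-0.04,0,0,0,-1,0,0,-0.1,0,0,0,-1,0,0,-0.18,0,0,0,-1,-0.1,-0.2,-0.25,0,0,0,-1,-0.2,-0.25,-0.25,0,0,0,-1,-0.25,-0.25,-0.25,0,0,0,-1,-0.25,-0.25,-0.25,0,0,0,-1,-0.25,-0.25,-0.25,0,0,0,-1]}}

```text
time: 10.6
ee_pos: [385.2, 273.8, 240.2]
ee_rot: [-3.137, 0.164, 0.001]
force: [-0.2, 0.7, 0.3]
grip_width: 0.003
```

```bash
python3 - <<'E'
from h import *
rel([521.6,105.6,90.5])
p,d=optics.snapshot('top');cv2.imwrite('pics/t10.png',p[:,:,::-1])
p2,d2=optics.snapshot('scene');cv2.imwrite('pics/s10.png',p2[:,:,::-1])
K=ray('top',proj('top',[[521.6,105.6,72]])[0],72)
c,P=campose('top')
for nm,q in [('key',[521.6,105.6,72]),('box',[600,60,50])]:
  for n,D in [('top',d),('scene',d2)]:
    u=proj(n,[q])[0].round().astype(int); c,P=campose(n); ze=(np.array(q)-P[:3,3])@P[:3,2]
    print(nm,n,u,"expected depth",ze,"got",D[u[1],u[0]])
E
```

```text
t 10.6 pos [385.2 273.8 240.2] yhead -96.0 tilt [-0.  0. -1.] F [-0.2  0.7  0.3] shift [0.2554 0.2551 0.2494] turnz 0
key top [229 251] expected depth 954.605321691503 got 955.1144
key scene [293 166] expected depth 1352.6857224458795 got 1350.6597
box top [250 216] expected depth 984.0678069202104 got 985.7878
box scene [276 187] expected depth 1305.1581956007822 got 1312.2476
```

View pics/t10.png

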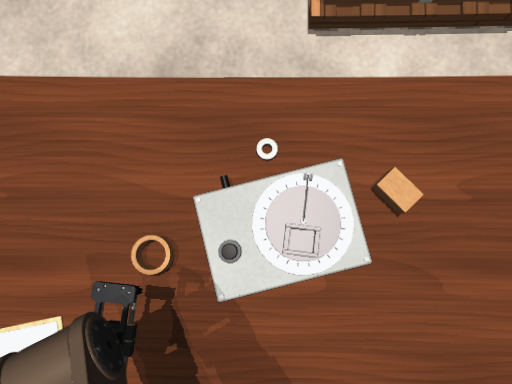

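View pics/s10.png

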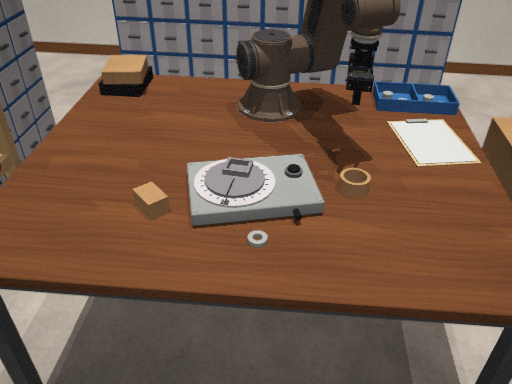

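The top view shows the index line running (304,222)→(307,180) into the railed target. The key is up at (230,251), with its depth matching 72 mm. The tape roll (151,255), carton (400,190) and bearing (267,149) are where they were at the start.

```bash
python3 -c "
from h import *
print(ticket.finish_job())"
```

```text
the job is handed in; nothing more can be done
None
```

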